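# Wind up the terrine press and thread its locking rod

### The job

Wind the crank wheel of the terrine press clockwise (seen from above) until it comes up firm: only then does the bore in the sliding lug line up with the bores of the two fixed ears. Then push the locking rod along its rails, through the first ear, the lug and the second ear, until its nose is home against the stop plate; if it is blocked on the way do not ram it, but wind the wheel further and try again. Leave the cups and the pastry cutter where they are.

Things in the scene. Friction and masses are not known exactly. Their poses are not given: they have to be found in the camera images.
- home (a point): Where the rod's nose must end: on the inner face of the press's upright stop plate, on the bore line, 55 mm above the table. The press is fixed. Its axes: z up, bore line and rails along y; the rod goes in towards -y. From here along y: second ear 22 to 34 mm, sliding lug 48 to 72, first ear 86 to 98, rails 105 to 267. A tin and fence, 76 mm high, stand beyond x +49 mm.
- first_ear (a point): Centre of the outer mouth of the first ear's bore, same axes as home. Both ears (fixed steel plates, 84 mm high) and the lug have round 23 mm bores at one height. The lug starts 11 to 23 mm short (-x) of the bore line and is on it, within 0.5 mm, at the wheel's firm stop; only the wheel moves it. The two round rails' tops are 6 mm below the bore line.
- wheel_axis (a point): On the wheel's upright axis, 80 mm above the table, at x -105, y +60 mm from home. Rim (111 mm across) and hub lie 52 to 70 mm above the table; only the crank knob is higher. Clockwise from above moves the lug +x, 5 mm per rad; 2.2 to 4.6 rad, differing each time, to the firm stop. Turning takes 4 to 8 N at the knob, rising with the springs; it stays where left.
- crank (a point): Middle of the upright black crank knob (16 to 18 mm thick, top 114 mm above the table), 90 mm above the table and 47 mm from the wheel's axis. It is fixed to the wheel: a shut gripper lowered behind it can push it round. Nothing else stands above the wheel.
- rod_mid (a point): Middle of the plain steel locking rod, 20 mm thick, 160 mm long, 0.1 to 0.25 kg, lying loose on the two rails in line with the bores, its axis 55 mm above the table. The rod runs along y of this frame, its nose at y -80 mm. It slides easily (1 to 3 N).
- rod_nose (a point): Tip of the rod's nose, which tapers from 20 to 8 mm over the last 14 mm; it starts 2 to 14 mm outside the first ear. Home, it touches the stop plate. If the lug is out of line, the nose is blocked about 26 to 40 mm inside the first ear's outer mouth.
- rod_tail (a point): Centre of the rod's flat far end, the end to push. When the rod is home this end still stands 62 mm outside the first ear, over the rails.
- espresso_cup: White espresso cup with a handle, 62 x 88 x 50 mm; origin under its centre. Stands beside the rails, left of the wheel. A bystander.
- cutter_big: Steel pastry cutter ring, 75 mm across and 32 mm high; origin under its centre. Stands right of the press. A bystander.
- measuring_cup: Steel measuring cup with a flat handle, 66 x 145 x 46 mm; origin under its centre. Stands in front of the press, to the left. A bystander.

How it is judged:
At the end, for the whole second after the job is handed in: The rod has gone through the first ear, the lug and the second ear: the tip of its nose is within 6 mm of home on the stop plate, it lies along the bore line within 0.05 rad, and it is at rest (distance between rod_nose and home below 0.006 m and angle between the y axis of rod_mid and the y axis of home, either way round below 0.05 rad and linear speed of rod below 0.01 m/s); the robot touches nothing.
It fails at once if a bystander cup or cutter is moved by more than 30 mm (distance of any of espresso_cup, cutter_big, measuring_cup from where it was at the start of the episode above 0.03 m).
It fails at once if the rod is rammed (more than 60 N from the robot) (contact force between rod and the arm above 60 N).
It also fails if it takes over 51 s, if anything falls off the work surface, if the arm or the gripper's body presses on something with over 40 N, if the wrist force passes 120 N, or if a joint passes its speed limit or range.

### The arm

A 7-joint arm with a two-finger parallel gripper is mounted at the origin on a cart in front of the work surface, level with it; the furniture and walls round the work are solid. World frame = base frame: x ahead of the robot, y to its left, z up, the work surface at z = 0. Lengths are in m, angles in rad, forces in N, time in s.
With the tool pointing down it reaches from about 0.425 to 0.925 m from the base axis. Payload 6.8 kg.
Tool frame: the origin (TCP) lies on the centre line of the jaws, within the pads' length; the fingertips stand 14 mm ahead of it and the grasp point (between the pads) lies 5 mm behind it (bot.finger_overhang is the distance from the TCP to the fingertips, in m); z points along the fingers, y is the line along which they close (so a half turn about z gives the same grasp; the last joint's range is limited). The gripper opens to 85 mm and grips with 20 to 120 N. Pads are 22 mm wide; open, the fingers measure 114 mm over their backs; the gripper's body (76 mm by 85 mm) begins 54 mm behind the grasp point. The pads swing forward as they close: fully open they stand 13 mm farther back than shut.
Start: joints at [1.099, 0.477, 0.022, 1.555, -0.011, 1.109, -0.083], TCP at [0.24, -0.631, 0.245] pointing down, gripper open.
Joint ranges: [-2.96, 2.96], [-0.34, 2.1], [-1.41, 1.46], [0.24, 2.44], [-1.37, 4.51], [0.17, 1.92], [-2.96, 2.96]. Speed limits (rad/s): [2.39, 2.39, 3.14, 3.14, 3.14, 3.14, 3.14].

### API

Orientations are given as a unit quaternion [w, x, y, z].
In Python, from station import bot gives the robot as it stands.
- The arm moves only by the shell command python3 -m inch 'ROWS' [OPENING] [FORCE]. ROWS is JSON, a list of rows, each a list of 4 numbers: the shift along the tool's x, y, z in m, then the turn about the tool's z in degrees. A call has 1 to 12 rows; each row shifts and turns the commanded pose from where the row before left it, along the tool's axes as they then stand; what a row does not reach is not made up. A row lasts 1/10 s, in which the tool goes at most 50 mm and 8.59 degrees, less where a joint would pass 70% of its speed; a pose out of reach is approached as far as the arm can. A call is refused whole if a number of a shift passes 0.05 or a number of a turn 8.59, either way. A call with a gripper value outside its range is refused whole. OPENING is the finger opening in m, from 0 to 0.0854, set as the call begins (- or left out, the last holds). The fingers move at their own pace and stop on an object; FORCE is the grip in N (left out, the last holds). Time passes only in rows, so rows that do not move let the fingers close. It gives the time, the measured TCP pose, the force, the opening and the grip force at its end, in the units of the state.
- bot.get_obs(): the state, without advancing time (a new reading comes with each control period).
- bot.read_camera(name): name is "scene" or "top" or "wrist"; returns a dict with "color" (480x640x3 uint8, red, green, blue), "mtx" (3x3 intrinsics, pixels), "world_from_camera" (4x4, takes a point from camera to world coordinates); the wrist camera has in their place "hand_eye" (4x4, takes a point from camera to tool coordinates, whose origin is the TCP and whose axes are the flange's). Camera axes: x right, y up, looking along -z (the intrinsics and any distortion apply to the point x, -y, -z); pixel columns grow to the right and rows downward; lengths in m; the calibration is good to about 2 mm. A picture is of the moment at which its call begins: read the wrist's pose just before it. There is no depth.
- bot.hand_in(): hands the job in; it is judged then, once.
The state is a dict: "t": time; "q": joint angles; "joint_vel": joint speeds; "joint_torque": joint torques, N m; "eef_pos": TCP position; "tool_rot": TCP orientation; "contact_force": force on the tool from outside, world axes, zero at the start; "torque": the same for the moment, N m; "gripper_width": opening from 0.0 (shut) to 1.0 (fully open); "grasp_force": force on a finger pad.
Only numpy, scipy, OpenCV 4.12 (cv2) and the standard library are available. Lean on these libraries where they do the work, as an engineer would, in place of code of your own. Each camera call takes 0.05 s, during which the arm holds its last target. There are 200 camera calls.

## Working session

There is one attempt and no reset: what is moved stays moved. The work goes in short steps, Python scripts to look and compute and a shell command to move; the robot and the scene stay as the last step left them, time stands still between calls to the robot, and variables do not carry over. Pictures are saved under pics/ and viewed, at most 10 in all, crops included, and the job is handed in when it is done.

```bash
ls; mkdir -p pics
python3 - <<'E'
from station import bot
import cv2
o=bot.get_obs();print(o['t'],o['eef_pos'],o['tool_rot'],o['gripper_width'])
for n in('scene','top'):
    c=bot.read_camera(n);cv2.imwrite(f'pics/{n}0.png',c['color'][:,:,::-1]);print(n,c['mtx'].tolist(),c['world_from_camera'].round(4).tolist(),[k for k in c])
E
```

```text
pics
0.0 [ 0.23996544 -0.63028041  0.24432409] [-9.06010221e-04  9.83499350e-01  1.80909245e-01 -2.31056738e-04] 1.0012797032277942
scene [[499.83024790374253, 0.0, 313.2076449510465], [0.0, 499.83024790374253, 238.44266915702426], [0.0, 0.0, 1.0]] [[-0.8074, 0.2452, -0.5366, 0.0683], [-0.5899, -0.3415, 0.7317, 0.6402], [-0.0038, 0.9073, 0.4204, 0.4251], [0.0, 0.0, 0.0, 1.0]] ['color', 'mtx', 'world_from_camera']
top [[586.7733961374588, 0.0, 329.75190579571955], [0.0, 586.7733961374588, 233.1541801549609], [0.0, 0.0, 1.0]] [[-0.023, 0.9963, -0.0824, 0.4008], [-0.9993, -0.0206, 0.0297, 0.0144], [0.0279, 0.083, 0.9962, 1.157], [0.0, 0.0, 0.0, 1.0]] ['color', 'mtx', 'world_from_camera']
```

View pics/top0.png

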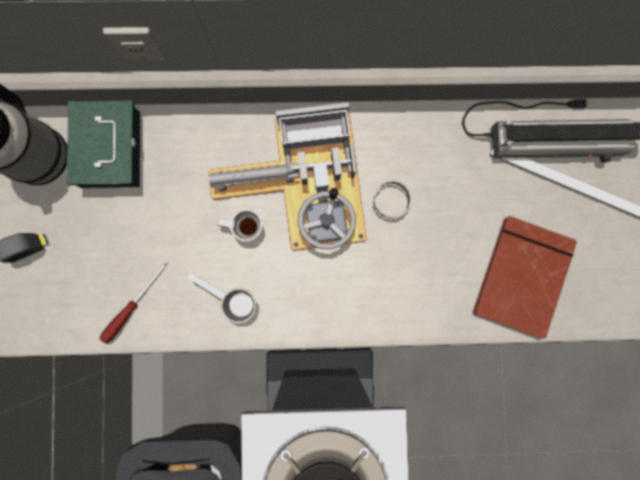

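View pics/scene0.png

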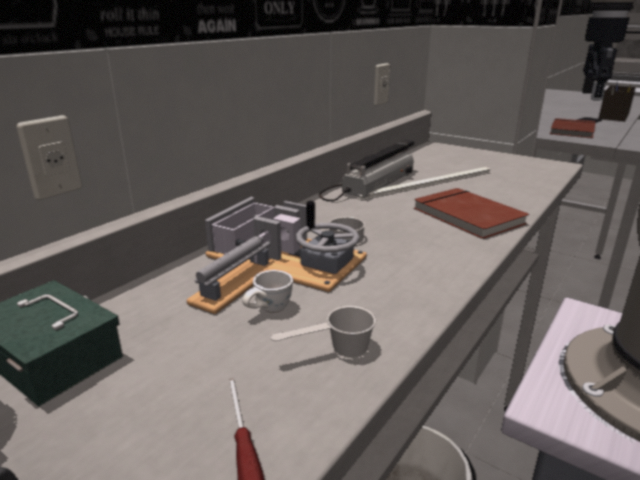

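The top view shows the press at about (275–365, 105–250), with the wheel at (327,221), the knob at about (333,194) and the rod running from (212,180) to about (295,170). I'll zoom in.

```bash
cat > h.py <<'E'
import numpy as np,cv2
from station import bot
def ray(c,u,v,z,W=None):
    W=c['world_from_camera'] if W is None else W
    m=c['mtx'];d=W[:3,:3]@np.array([(u-m[0,2])/m[0,0],-(v-m[1,2])/m[1,1],-1]);p=W[:3,3]
    return p+d*(z-p[2])/d[2]
def proj(c,P,W=None):
    W=c['world_from_camera'] if W is None else W
    m=c['mtx'];q=np.linalg.inv(W)@np.append(P,1);return m[0,0]*q[0]/-q[2]+m[0,2],m[1,1]*-q[1]/-q[2]+m[1,2]
def wristW(c,o):
    from scipy.spatial.transform import Rotation as R
    T=np.eye(4);w,x,y,z=o['tool_rot'];T[:3,:3]=R.from_quat([x,y,z,w]).as_matrix();T[:3,3]=o['eef_pos'];return T@c['hand_eye']
E
python3 - <<'E'
from h import *
c=bot.read_camera('top');im=c['color'][95:255,200:380,::-1]
cv2.imwrite('pics/topc.png',cv2.resize(im,None,fx=4,fy=3.75*4/3.75*0.9375,interpolation=cv2.INTER_CUBIC))
E
```

```text
(no output)
```

View pics/topc.png

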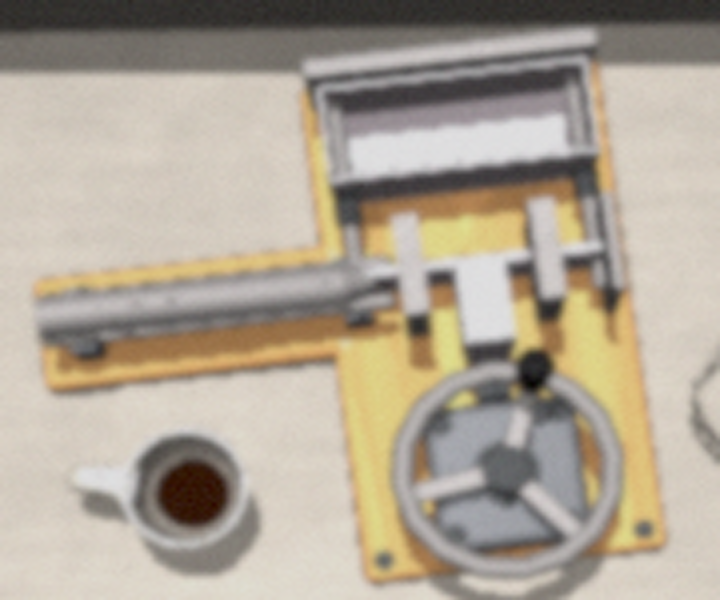

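The crop (scaled ×4, ×3.75) shows the wheel centre at (508,469), the knob top at (535,368), the rod from (40,312) to (395,270), and the stop plate at about x 610. The press is yawed by roughly 5°. Next I'll compute its frame.

Run:
```python
from h import *
c=bot.read_camera('top')
f=lambda x,y,z:ray(c,200+x/4,95+y/3.75,z)
w=f(508,468.5,.067);k=f(535,367,.114)
print('wheel',w,'knob',k,np.hypot(*(k-w)[:2]))
# directions from straight edges
for a,b,z in(((305,70),(595,38),.076),((345,262),(40,293),.06),((335,188),(585,158),.076),((345,250),(40,282),.01),((372,580),(662,545),.005)):
    d=f(*a,z)-f(*b,z)
    if d[1]<0:d=-d
    print('yaw',np.degrees(np.arctan2(-d[0],d[1])))
y=np.radians(5);X=np.array([np.cos(y),np.sin(y),0]);Y=np.array([-np.sin(y),np.cos(y),0])
home=w+.105*X-.06*Y;home[2]=.055;print('home',home)
g=lambda p:[(round((u-200)*4),round((v-95)*3.75)) for u,v in[proj(c,p)]]
for n,s,z in(('home',0,.055),('stop top',0,.08),('ear2in',.022,.084),('ear2out',.034,.084),('ear1in',.086,.084),('ear1out',.098,.084),('rail0',.105,.049),('rail1',.267,.049)):print(n,g(home+s*Y+[0,0,z-.055]))
print('tail',f(40,312,.058),(f(40,312,.055)-home)@Y,(f(40,312,.055)-home)@X,'nose',(f(397,270,.055)-home)@Y)
o=bot.get_obs();print(o['t'])
print('espresso',f(190,490,.05),'meas',ray(c,238,305,.046))
```

```text
wheel [ 0.51577204 -0.01353126  0.067     ] knob [ 0.55940343 -0.02554966  0.114     ] 0.045256386022237485
yaw 6.012904526774336
yaw 5.283492680222809
yaw 6.482721494261721
yaw 5.496166181318195
yaw 6.126401758450509
home [ 0.62560183 -0.06415159  0.055     ]
home [(608, 254)]
stop top [(612, 244)]
ear2in [(565, 247)]
ear2out [(540, 249)]
ear1in [(428, 260)]
ear1out [(402, 263)]
rail0 [(389, 278)]
rail1 [(50, 311)]
tail [0.60017713 0.2049112  0.058     ] 0.27072547984106254 -0.0012900039713028414 nose 0.10093977400646933
0.2
espresso [0.50969484 0.13642585 0.05      ] meas [0.36115241 0.15630293 0.046     ]
```

```bash
r='[0.0367,-0.0323,0,0]'; python3 -m inch '[[0.0367,-0.0323,0,0],[0.0367,-0.0323,0,0],[0.0367,-0.0323,0,0],[0.0367,-0.0323,0,0],[0.0367,-0.0323,0,0],[0.0367,-0.0323,0,0],[0.0367,-0.0323,0,0],[0.0367,-0.0323,0,0],[0.0367,-0.0323,0,0],[0.0367,-0.0323,0,0],[0.0367,-0.0323,0,0],[0.0367,-0.0323,0,0]]' 0.05 30
python3 -m inch '[[0.037,-0.0323,0,0],[0.037,-0.0323,0,0],[0,0,0,-8.5],[0,0,0,-8.5],[0,0,0,-8.5],[0,0,0,-8.5],[0,0,0,-8.5],[0,0,0,-8.5],[0,0,0,-8.5],[0,0,0,-8.5],[0,0,0,-8.5],[0,0,0,-8.5]]'
python3 -m inch '[[0,0,0,-8.5],[0,0,0,-8.5],[0,0,0,-8.5],[0,0,0,-8.5],[0,0,0,-8.5],[0,0,0,-8.5],[0,0,0,-8.5],[0,0,0,-8.5],[0,0,0,-8.5],[0,0,0,-8.5],[0,0,0,0],[0,0,0,0]]'
python3 - <<'E'
from h import *
o=bot.get_obs();print(o['q'],o['contact_force'])
c=bot.read_camera('wrist');W=wristW(c,o);cv2.imwrite('pics/w1.png',c['color'][:,:,::-1])
print('knob pred',proj(c,[.5594,-.0255,.114],W),'wheel',proj(c,[.5158,-.0135,.067],W))
E
```

```text
t: 1.4
eef_pos: [0.5144, -0.1102, 0.2454]
tool_rot: [0.0, 0.984, 0.181, 0.0]
contact_force: [0.8, -0.7, 0.9]
gripper_width: 0.582
grasp_force: 0.0
t: 2.6
eef_pos: [0.5599, -0.0253, 0.2452]
tool_rot: [-0.0, 0.601, 0.8, -0.0]
contact_force: [0.3, -0.5, 0.7]
gripper_width: 0.587
grasp_force: 0.0
t: 3.8
eef_pos: [0.5599, -0.0254, 0.2451]
tool_rot: [-0.0, -0.092, 0.996, 0.0]
contact_force: [-0.8, -1.1, -0.2]
gripper_width: 0.587
grasp_force: 0.0
[ 0.62022927  0.42128396 -0.87966983  1.7886649   0.36067012  1.10233304
  1.37279286] [-0.80740779 -1.12782069 -0.173711  ]
knob pred (np.float64(318.80869709417567), np.float64(239.8175018955564)) wheel (np.float64(340.4751987077494), np.float64(181.71652446075018))
```

View pics/w1.png

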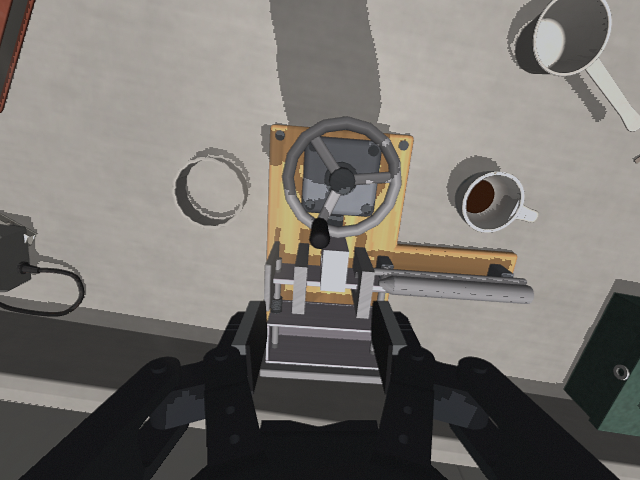

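The wrist view puts the hub at (342,180), against a prediction of (340,182). The knob top is at about (319,238), against (319,240). The estimates hold, so I'll lower over the knob, grip it lightly and start turning.

```bash
python3 -m inch '[[0,0,0.047,0],[0,0,0.047,0],[0,0,0.037,0],[0,0,0.01,0],[0,0,0,0]]' 0.05 30
python3 -m inch '[[0,0,0,0],[0,0,0,0],[0,0,0,0],[0,0,0,0],[0,0,0,0]]' 0 30
```

```text
t: 4.35
eef_pos: [0.5594, -0.0251, 0.1035]
tool_rot: [-0.001, -0.094, 0.996, 0.0]
contact_force: [-0.2, 1.0, 0.8]
gripper_width: 0.586
grasp_force: 0.0
t: 4.85
eef_pos: [0.5614, -0.0249, 0.1065]
tool_rot: [0.002, -0.094, 0.996, -0.0]
contact_force: [-1.3, -0.2, 5.4]
gripper_width: 0.186
grasp_force: 29.2
```

```bash
python3 -m inch '[[0.0036,-0.006,0,8.5],[0.0036,-0.006,0,8.5],[0.0036,-0.006,0,8.5],[0.0036,-0.006,0,8.5]]'
```

```text
t: 5.25
eef_pos: [0.5471, -0.0483, 0.1066]
tool_rot: [0.003, 0.204, 0.979, 0.001]
contact_force: [0.4, 0.7, 3.1]
gripper_width: 0.189
grasp_force: 29.3
```

```bash
python3 -m inch '[[0.0036,-0.006,0,8.5],[0.0036,-0.006,0,8.5],[0.0036,-0.006,0,8.5],[0.0036,-0.006,0,8.5],[0.0036,-0.006,0,8.5],[0.0036,-0.006,0,8.5],[0.0036,-0.006,0,8.5]]'
python3 - <<'E'
from h import *
o=bot.get_obs();print(o['q'],o['torque'])
E
```

```text
t: 5.95
eef_pos: [0.5005, -0.0583, 0.1065]
tool_rot: [0.002, 0.663, 0.749, 0.001]
contact_force: [0.0, -2.9, 4.8]
gripper_width: 0.192
grasp_force: 29.5
[ 0.32668181  0.41661925 -0.40723081  2.05988769  0.2527953   0.70741821
 -0.12101479] [-0.77640214  0.08122219  0.20602266]
```

```bash
python3 -m inch '[[0.0036,-0.006,0,8.5],[0.0036,-0.006,0,8.5],[0.0036,-0.006,0,8.5]]'; for i in 1; do python3 -m inch '[[0.0017,-0.003,0,4.25],[0.0017,-0.003,0,4.25],[0.0017,-0.003,0,4.25]]'; done; python3 -m inch '[[0.0017,-0.003,0,4.25],[0.0017,-0.003,0,4.25],[0.0017,-0.003,0,4.25]]'
```

```text
t: 6.25
eef_pos: [0.4821, -0.0475, 0.1065]
tool_rot: [0.002, 0.812, 0.584, 0.0]
contact_force: [-2.9, -4.9, 8.7]
gripper_width: 0.19
grasp_force: 29.9
t: 6.55
eef_pos: [0.4752, -0.0393, 0.1064]
tool_rot: [0.001, 0.871, 0.491, -0.0]
contact_force: [-4.8, -5.4, 13.2]
gripper_width: 0.192
grasp_force: 30.2
t: 6.85
eef_pos: [0.4702, -0.0298, 0.1064]
tool_rot: [0.001, 0.92, 0.392, -0.0]
contact_force: [-7.0, -5.8, 17.0]
gripper_width: 0.192
grasp_force: 30.5
```

```bash
python3 -m inch '[[0.0017,-0.003,-0.001,4.25],[0.0017,-0.003,-0.001,4.25],[0.0017,-0.003,-0.001,4.25]]'
```

```text
t: 7.15
eef_pos: [0.4673, -0.0191, 0.1069]
tool_rot: [0.0, 0.958, 0.287, -0.0]
contact_force: [4.6, -3.4, -25.6]
gripper_width: 0.192
grasp_force: 29.7
```

```bash
python3 -m inch '[[0.0017,-0.003,0,4.25],[0.0017,-0.003,0,4.25],[0.0017,-0.003,0,4.25]]'
```

```text
t: 7.45
eef_pos: [0.467, -0.0087, 0.1067]
tool_rot: [0.0, 0.984, 0.179, -0.001]
contact_force: [0.6, -3.0, -14.0]
gripper_width: 0.19
grasp_force: 30.8
```

```bash
python3 -m inch '[[0.0017,-0.003,0.0005,4.25],[0.0017,-0.003,0.0005,4.25],[0.0017,-0.003,0,4.25]]'
```

```text
t: 7.75
eef_pos: [0.469, 0.0017, 0.1066]
tool_rot: [0.0, 0.998, 0.069, -0.001]
contact_force: [-4.4, -1.5, -0.7]
gripper_width: 0.189
grasp_force: 32.0
```

```bash
python3 -m inch '[[0.0017,-0.003,0,4.25],[0.0017,-0.003,0,4.25],[0.0017,-0.003,0,4.25]]'
```

```text
t: 8.05
eef_pos: [0.4732, 0.0115, 0.1066]
tool_rot: [0.0, 0.999, -0.042, -0.002]
contact_force: [-5.4, -2.4, 0.3]
gripper_width: 0.188
grasp_force: 32.1
```

```bash
python3 -m inch '[[0.0017,-0.003,0,4.25],[0.0017,-0.003,0,4.25],[0.0017,-0.003,0,4.25]]'
```

```text
t: 8.35
eef_pos: [0.4795, 0.0201, 0.1066]
tool_rot: [0.0, 0.988, -0.152, -0.002]
contact_force: [-5.4, 0.7, 0.0]
gripper_width: 0.188
grasp_force: 32.1
```

```bash
python3 -m inch '[[0.0017,-0.003,0,4.25],[0.0017,-0.003,0,4.25],[0.0017,-0.003,0,4.25]]'; python3 -c "
from station import bot;print(bot.get_obs()['q'])"
```

```text
t: 8.65
eef_pos: [0.4875, 0.0271, 0.1066]
tool_rot: [-0.0, 0.965, -0.261, -0.002]
contact_force: [-5.7, 3.1, 0.1]
gripper_width: 0.193
grasp_force: 32.1
[-0.24653304  0.36879942  0.07716898  2.11583469 -0.04802386  0.66203271
 -2.2353411 ]
```

```bash
python3 -m inch '[[0.0017,-0.003,0,4.25],[0.0017,-0.003,0,4.25],[0.0017,-0.003,0,4.25]]'
```

```text
t: 8.95
eef_pos: [0.4969, 0.0322, 0.1066]
tool_rot: [-0.0, 0.93, -0.366, -0.002]
contact_force: [-5.8, 3.1, 0.8]
gripper_width: 0.19
grasp_force: 32.1
```

```bash
python3 -m inch '[[0.0017,-0.003,0,4.25],[0.0017,-0.003,0,4.25],[0.0017,-0.003,0,4.25]]'
```

```text
t: 9.25
eef_pos: [0.5046, 0.0341, 0.1064]
tool_rot: [0.002, 0.884, -0.467, -0.004]
contact_force: [-18.5, -1.3, 16.1]
gripper_width: 0.191
grasp_force: 33.8
```

```bash
python3 -m inch '[[0.0008,-0.0018,0,0],[0,0,0,0]]'
```

```text
t: 9.45
eef_pos: [0.5047, 0.034, 0.1064]
tool_rot: [0.003, 0.885, -0.466, -0.006]
contact_force: [-18.5, 1.2, 16.2]
gripper_width: 0.192
grasp_force: 33.9
```

```bash
python3 -m inch '[[0.0011,-0.0028,0,0],[0.0011,-0.0028,0,0],[0,0,0,0]]';  python3 -c "
from station import bot;print(bot.get_obs()['q'])"
```

```text
t: 9.75
eef_pos: [0.505, 0.034, 0.106]
tool_rot: [0.006, 0.884, -0.467, -0.011]
contact_force: [-35.2, -1.7, 34.9]
gripper_width: 0.188
grasp_force: 36.7
[-0.33864356  0.40612032  0.18501886  2.06740082 -0.11878254  0.70175972
 -2.61834654]
```

The wheel is firm at about 4.2 rad: 35 N with no motion. I'll back off the load, open, lift, turn the tool to the press axes and move beyond the rod tail.

```bash
python3 -m inch '[[-0.0011,0.0028,0,0],[-0.001,0.0025,0,0],[0,0,0,0]]'; python3 -m inch '[[0,0,0,0],[0,0,0,0],[0,0,0,0],[0,0,-0.035,0],[0,0,-0.05,0],[0,0,-0.03,0]]' 0.05
python3 -m inch '[[0,0,0,-7.7],[0,0,0,-7.7],[0,0,0,-7.7],[0,0,0,-7.7],[0,0,0,-7.7],[0,0,0,-7.7],[0,0,0,-7.7],[0,0,0,-7.7]]' 0
python3 -m inch '[[0.0217,-0.0402,0,0],[0.0217,-0.0402,0,0],[0.0217,-0.0402,0,0],[0.0217,-0.0402,0,0],[0.0217,-0.0402,0,0],[0,0,0,0],[0,0,0,0]]'
python3 - <<'E'
from h import *
o=bot.get_obs();print(o['q'],o['tool_rot'])
c=bot.read_camera('wrist');W=wristW(c,o);cv2.imwrite('pics/w2.png',c['color'][:,:,::-1])
H=np.array([.6251,-.0614,.055]);Y=np.array([-.1028,.9947,0])
for n,s in(('tail',.27),('rail end',.267),('nose',.11),('ear1',.098)):print(n,proj(c,H+s*Y,W))
print('tcp',proj(c,o['eef_pos'],W))
t=bot.read_camera('top');im=t['color'][95:255,200:380,::-1];cv2.imwrite('pics/t2.png',cv2.resize(im,(720,600),interpolation=cv2.INTER_CUBIC))
E
```

```text
t: 10.05
eef_pos: [0.5047, 0.0339, 0.1063]
tool_rot: [0.002, 0.884, -0.467, -0.006]
contact_force: [-18.0, 1.2, 14.2]
gripper_width: 0.19
grasp_force: 33.8
t: 10.65
eef_pos: [0.5128, 0.0335, 0.2248]
tool_rot: [-0.001, 0.884, -0.467, 0.002]
contact_force: [0.7, 0.3, 0.3]
gripper_width: 0.584
grasp_force: 0.0
t: 11.45
eef_pos: [0.5118, 0.0335, 0.2218]
tool_rot: [-0.0, 0.999, 0.055, 0.001]
contact_force: [-0.6, -0.0, 1.0]
gripper_width: -0.0
grasp_force: 0.0
t: 12.15
eef_pos: [0.5984, 0.2459, 0.221]
tool_rot: [-0.0, 0.999, 0.053, 0.0]
contact_force: [0.3, -0.2, -0.4]
gripper_width: -0.001
grasp_force: 0.0
[-0.48190563  0.45288002 -0.00585849  1.65105033  0.0027786   1.03757594
 -1.9534401 ] [-9.73010538e-05  9.98597362e-01  5.29461945e-02  7.12573754e-06]
tail (np.float64(360.31215923719265), np.float64(233.9207004452133))
rail end (np.float64(363.5646025381004), np.float64(233.92884748455768))
nose (np.float64(533.735764691765), np.float64(234.35510892098034))
ear1 (np.float64(546.7392462324373), np.float64(234.38768131838248))
tcp (np.float64(318.5131803891411), np.float64(329.68777763148165))
```

View pics/w2.png

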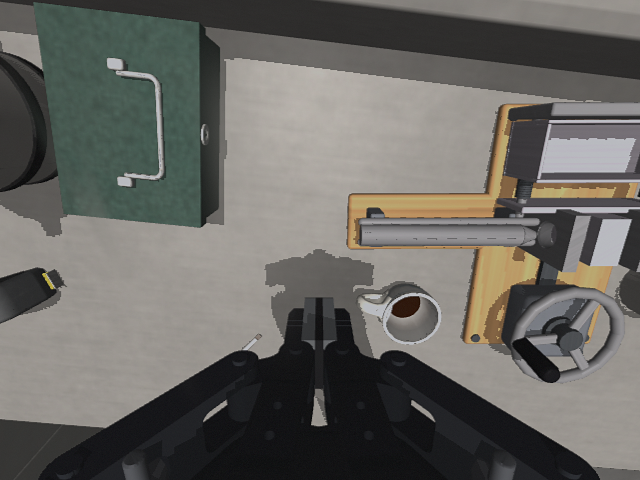

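View pics/t2.png

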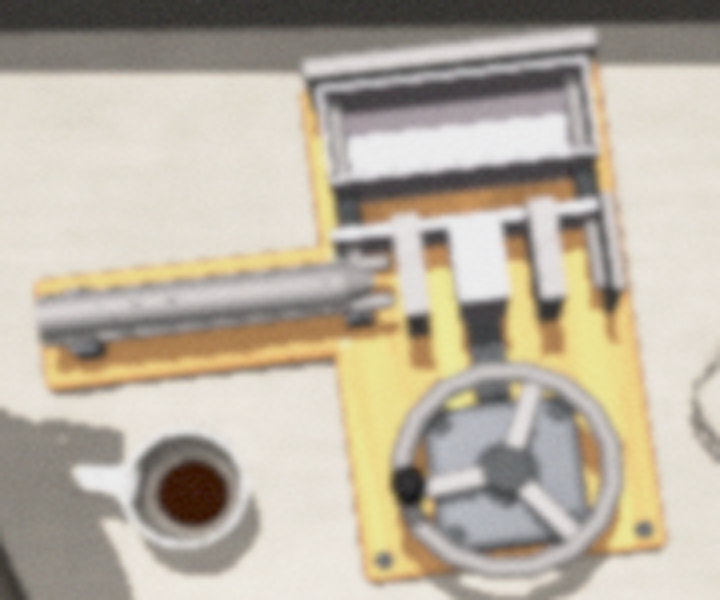

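The wrist view shows the rod tail at (360,234) with its axis along row 234, exactly as predicted. In the top view the lug's end is level with the ears. Now I'll lower behind the tail and start pushing.

```bash
python3 -m inch '[[-0.005,0,0.045,0],[0,0,0.045,0],[0,0,0.045,0],[0,0,0.02,0],[0,0,0,0]]'; python3 -m inch '[[0,0.01,0,0],[0,0.007,0,0],[0,0.005,0,0],[0,0.005,0,0],[0,0.005,0,0],[0,0.005,0,0],[0,0.005,0,0]]'
```

```text
t: 12.75
eef_pos: [0.5911, 0.241, 0.0632]
tool_rot: [0.002, 0.999, 0.051, -0.003]
contact_force: [0.0, -1.1, 0.5]
gripper_width: -0.001
grasp_force: 0.0
t: 13.45
eef_pos: [0.5986, 0.2046, 0.0678]
tool_rot: [-0.002, 0.999, 0.053, 0.001]
contact_force: [-0.2, 7.1, 6.8]
gripper_width: 0.001
grasp_force: 4.0
```

```bash
python3 -m inch '[[0,0.005,-0.001,0],[0,0.005,0,0],[0,0.005,0,0],[0,0.005,0,0]]';python3 -m inch '[[0,0.005,0,0],[0,0.005,0,0]]'
```

```text
t: 13.85
eef_pos: [0.6002, 0.183, 0.0678]
tool_rot: [-0.001, 0.999, 0.052, 0.001]
contact_force: [0.4, 4.7, 5.3]
gripper_width: -0.003
grasp_force: 3.4
t: 14.05
eef_pos: [0.6012, 0.1731, 0.0678]
tool_rot: [-0.001, 0.999, 0.052, 0.001]
contact_force: [0.1, 5.7, 5.8]
gripper_width: -0.002
grasp_force: 3.4
```

```bash
python3 -m inch '[[0,0.005,0,0],[0,0.005,0,0],[0,0.005,0,0]]'
```

```text
t: 14.35
eef_pos: [0.6028, 0.1581, 0.0678]
tool_rot: [-0.001, 0.999, 0.052, 0.001]
contact_force: [1.0, 4.9, 5.3]
gripper_width: -0.001
grasp_force: 3.4
```

```bash
python3 -m inch '[[0,0.005,0,0],[0,0.005,0,0],[0,0.005,0,0]]'
```

```text
t: 14.65
eef_pos: [0.6044, 0.1432, 0.0678]
tool_rot: [-0.001, 0.999, 0.052, 0.001]
contact_force: [0.1, 4.9, 4.9]
gripper_width: -0.001
grasp_force: 3.4
```

```bash
python3 -m inch '[[0,0.005,0,0],[0,0.005,0,0],[0,0.005,0,0]]'
```

```text
t: 14.95
eef_pos: [0.6059, 0.1283, 0.0678]
tool_rot: [-0.001, 0.999, 0.052, 0.001]
contact_force: [0.9, 6.4, 5.5]
gripper_width: 0.004
grasp_force: 3.4
```

```bash
python3 -m inch '[[0,0.004,0,0],[0,0.004,0,0],[0,0.003,0,0]]'
```

```text
t: 15.25
eef_pos: [0.607, 0.1171, 0.0677]
tool_rot: [-0.0, 0.999, 0.052, 0.001]
contact_force: [1.4, 5.5, 4.3]
gripper_width: 0.002
grasp_force: 3.4
```

```bash
python3 -m inch '[[0,0.003,0,0],[0,0.002,0,0]]'
```

```text
t: 15.45
eef_pos: [0.6075, 0.1122, 0.0677]
tool_rot: [-0.0, 0.999, 0.052, 0.001]
contact_force: [1.5, 4.7, 5.7]
gripper_width: -0.005
grasp_force: 3.5
```

```bash
python3 -m inch '[[0,0.002,0,0],[0,0.002,0,0]]'
```

```text
t: 15.65
eef_pos: [0.6078, 0.1105, 0.0678]
tool_rot: [-0.002, 0.999, 0.053, 0.001]
contact_force: [-0.1, 11.4, 4.9]
gripper_width: -0.001
grasp_force: 6.5
```

```bash
python3 -m inch '[[0,0.002,0,0],[0,0.002,0,0]]'
```

```text
t: 15.85
eef_pos: [0.6078, 0.1101, 0.0679]
tool_rot: [-0.004, 0.999, 0.054, 0.001]
contact_force: [-1.8, 19.1, 4.4]
gripper_width: -0.003
grasp_force: 9.6
```

```bash
python3 -m inch '[[0,0.002,0,0],[0,0.001,0,0]]'
```

```text
t: 16.05
eef_pos: [0.6079, 0.1098, 0.0679]
tool_rot: [-0.005, 0.998, 0.055, 0.001]
contact_force: [-2.2, 22.5, 4.2]
gripper_width: 0.0
grasp_force: 11.2
```

The rod has stopped firmly. The tail is at about 158 mm from home against a nominal 160, so the nose is home. I'll back away, lift and verify.

```bash
python3 -m inch '[[0,-0.01,0,0],[0,-0.03,0,0],[0,0,-0.04,0],[0,0,-0.05,0],[0,-0.03,-0.05,0],[-0.03,-0.04,0,0],[-0.03,-0.04,0,0],[0,0,0,0],[0,0,0,0],[0,0,0,0]]'
python3 - <<'E'
from h import *
t=bot.read_camera('top');im=t['color'][95:255,200:380,::-1];cv2.imwrite('pics/t3.png',cv2.resize(im,(720,600),interpolation=cv2.INTER_CUBIC))
H=np.array([.6251,-.0614,.055]);Y=np.array([-.1028,.9947,0])
u,v=proj(t,H+.16*Y);print('tail pred in crop',(u-200)*4,(v-95)*3.75)
E
```

```text
t: 17.05
eef_pos: [0.5339, 0.2371, 0.1995]
tool_rot: [0.001, 0.999, 0.051, -0.0]
contact_force: [0.6, -0.2, -0.3]
gripper_width: -0.0
grasp_force: 0.0
tail pred in crop 268.3108746684659 292.6929793002158
```

View pics/t3.png

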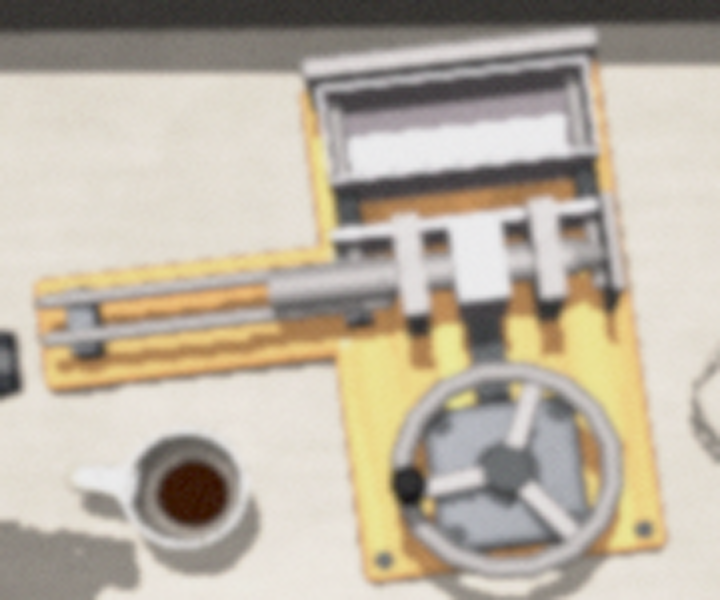

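The rod passes through both ears and the lug to the stop plate. Its tail is at (270,292), against a predicted (268,293), and the bystanders haven't moved.

```bash
python3 -c "
from station import bot;print(bot.hand_in())"
```

```text
the job is handed in; nothing more can be done
None
```

I wound the wheel about 4.2 rad to its firm stop, pushed the rod through both ears and the lug until it stopped firmly at the stop plate, and handed the job in at about 17 s; no verdict was returned.

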